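Turn the column wheel until its red inlet points straight up

TASK

Turn the column wheel so that the red inlet stem points straight up, ready for filling: push its spokes one after another with the fingertips, either way round, without flicking it into a spin and without gripping it or pushing hard. Leave the stand, the bottle, the jar and the vial block where they are, and finish clear of the wheel with it at rest.

Things in the scene. Friction and masses are not known exactly. Their poses are not given: they have to be found in the camera images.
- stand: Loose, heavy stand (2.8 kg) that carries the wheel. Grey base plate 170 mm along its x, 200 mm along its y, 16 mm thick; origin at the centre of the plate's underside, z up. A post 45 mm wide and 22 mm thick rises to 188 mm, centred 47 mm to the -x side (robot's side) of the origin; nothing of the stand is higher.
- hub (a point): Centre of the wheel, 165 mm above the bench, with the stand's axes. The axle is horizontal along this x; the wheel turns upright in this y-z plane. No rim: a clear hub disc (radius 46 mm, 18 mm thick) and six straight white spokes, 16 mm in diameter, every 60 degrees, ends 115 mm from the axle; five have yellow bands at the ends, one is the red stem.
- wheel (a joint): Wheel angle a (rad; no stop within 12.5). 0 or any whole turn = red stem straight up; the stem points along (0, -sin a, cos a) of hub, so growing values carry the top towards the stand's -y. Starts 100 to 180 degrees from up, either side. Stiff friction axle (about 0.12 N m): it turns only while pushed (about 1.2 N at the spoke ends) and stays where it is left.
- stem (a point): Tip of the red stem: a white spoke with a red outer half (about 16 mm in diameter, like the others) and a brass nipple (8 mm in diameter) that ends at this point, 127 mm from the axle. Its z axis points outward along the stem, its x along the axle. A fingertip that pushes any spoke must follow the spoke's arc about the axle: pushed far in a straight line the spoke wedges and the force climbs.
- amber_bottle: Bystander, to be left alone: amber bottle with blue cap, 60 mm in diameter, 125 mm tall, loose; origin at the centre of its underside.
- sample_jar: Bystander, to be left alone: clear jar with white cap, 48 mm in diameter, 70 mm tall, loose; origin at the centre of its underside.
- vial_block: Bystander, to be left alone: white block 30 mm (x) by 110 mm (y) by 30 mm with five red and yellow vial caps, 46 mm tall in all, loose, on the robot's side of the stand; origin at the centre of its underside.

How it is judged:
By the outcome, as a careful person would: the job done as asked, in the order asked, and still so for the second after the job is handed in, with the robot touching nothing.
It also fails if it takes over 67 s, if anything falls off the work surface, if the arm or the gripper's body presses on something with over 40 N, if the wrist force passes 120 N, or if a joint passes its speed limit or range.

ROBOT

A 6-joint arm with a two-finger parallel gripper is mounted at the origin on the work surface. World frame = base frame: x ahead of the robot, y to its left, z up, the work surface at z = 0. Lengths are in mm, angles in rad, forces in N, time in s.
With the tool pointing down it reaches from about 400 to 825 mm from the base axis. Payload 7 kg.
Tool frame: the origin (TCP) lies between the finger pads; the fingertips stand 17 mm ahead of it and the grasp point (between the pads) lies 2 mm behind it (manip.nose_length is the distance from the TCP to the fingertips, in mm); z points along the fingers, x is the direction in which the jaws open and shut, and the axes are right-handed (so a half turn about z gives the same grasp; the last joint's range is limited). The gripper opens to 85 mm and grips with 20 to 120 N. Pads are 22 mm wide; open, the fingers measure 114 mm over their backs; the gripper's body (76 mm by 85 mm) begins 54 mm behind the grasp point. The pads swing forward as they close: fully open they stand 13 mm farther back than shut.
Start: joints at [1.516, 0.359, 0.012, 0, -1.224, -0.288], TCP at [226.892, 635.7, 209.302] pointing down, gripper open.
Joint ranges: [-3.07, 3.07], [-1.43, 2.12], [-1.02, 1.25], [-3.03, 1.67], [-3.05, -0], [-3.03, 3.03]. Speed limits (rad/s): [2.39, 2.39, 3.01, 3.14, 3.14, 3.14].

INTERFACE

Orientations are given as a rotation vector (axis times angle).
In Python, from bench import readout, vision, manip gives the robot as it stands.
- The arm moves only by the shell command python3 -m creep 'ROWS' [FORCE]. ROWS is JSON, a list of rows, each a list of 3 entries, a list of its own where there are three numbers: the shift along the world's x, y, z in m, then the turn about the world's z in rad, then the closure, from -1 (fully open) to 1 (shut). In form: [[[x, y, z], yaw, fingers], ...]. A call has 1 to 20 rows; each row shifts and turns the pose as measured when the row begins; what a row does not reach is not made up. A row lasts 1/8 s, in which the tool goes at most 62.5 mm and 10.7 degrees, less where a joint would pass 70% of its speed; a pose out of reach is approached as far as the arm can. A call with a gripper value outside its range is refused whole. The fingers move at their own pace and stop on an object; FORCE is the grip in N (left out, the last holds). Time passes only in rows, so rows that do not move let the fingers close. It gives the time, the measured TCP pose, the force and the opening at its end, in the units of the state.
- readout.get_obs(): the state, without advancing time (a new reading comes with each control period).
- vision.get_image(name): name is "side" or "top" or "wrist"; returns a dict with "frame" (400x640x3 uint8, red, green, blue), "camera_matrix" (3x3 intrinsics, pixels), "distortion" ([k1, k2, p1, p2, k3] as OpenCV has them; the pictures are not rectified), "rvec" (rotation vector, rad) and "tvec" (3), from world to camera coordinates, as OpenCV has them. Camera axes: x right, y down, z forward; pixel columns grow to the right and rows downward; lengths in mm; the calibration is good to about 2 mm. A picture is of the moment at which its call begins. There is no depth.
- manip.hand_in(): hands the job in, once; it reports no verdict.
The state is a dict: "clock": time; "joints": joint angles; "joint_vel": joint speeds; "joint_torque": joint torques, N m; "position": TCP position; "orientation": TCP orientation; "contact_force": force on the tool from outside, world axes, zero at the start; "torque": the same for the moment, N m; "opening": finger opening in mm.
Only numpy, scipy, OpenCV 4.12 (cv2) and the standard library are available. Lean on these libraries where they do the work, as an engineer would, in place of code of your own. Each camera call takes 0.05 s, during which the arm holds its last target. There are 200 camera calls.

## Working session

There is one attempt and no reset: what is moved stays moved. The work goes in short steps, Python scripts to look and compute and a shell command to move; the robot and the scene stay as the last step left them, time stands still between calls to the robot, and variables do not carry over. Pictures are saved under pics/ and viewed, about 8 in all and at most 12, crops included, and the job is handed in when it is done.

```bash
mkdir -p pics
cat > h.py <<'E'
import cv2, numpy as np
from bench import readout, vision, manip
def snap(name, fn, crop=None, scale=1):
    d=vision.get_image(name); f=d["frame"]
    np.savez('pics/'+fn+'.npz',**{k:np.array(v) for k,v in d.items()})
    if crop: f=f[crop[1]:crop[3],crop[0]:crop[2]]
    if scale!=1: f=cv2.resize(f,None,fx=scale,fy=scale,interpolation=cv2.INTER_CUBIC)
    cv2.imwrite('pics/'+fn+'.png',f[:,:,::-1]); return d
def load(fn): return dict(np.load('pics/'+fn+'.npz'))
def ray(d,uv):
    R=cv2.Rodrigues(np.array(d['rvec'],float))[0]; t=np.array(d['tvec'],float).ravel()
    p=cv2.undistortPoints(np.array([[uv]],float),np.array(d['camera_matrix'],float),np.array(d['distortion'],float))[0,0]
    v=R.T@np.array([p[0],p[1],1]); return -R.T@t, v/np.linalg.norm(v)
def onz(d,uv,z):
    c,v=ray(d,uv); return c+v*(z-c[2])/v[2]
def proj(d,P):
    return cv2.projectPoints(np.array(P,float).reshape(-1,1,3),np.array(d['rvec'],float),np.array(d['tvec'],float),np.array(d['camera_matrix'],float),np.array(d['distortion'],float))[0].reshape(-1,2)
E
python3 - <<'E'
from h import *
for n in ("side","top"):
    d=snap(n,n+"0"); print(n,ray(d,(320,200)))
print(readout.get_obs())
E
```

```text
side (array([ -94.81377921, -667.96927189,  908.43971575]), array([ 0.52590268,  0.60773146, -0.59505365]))
top (array([ 415.84396791,   20.87082452, 1140.15357577]), array([ 0.11815265,  0.0079876 , -0.99296332]))
{'clock': 0.1, 'joints': array([ 1.51609859e+00,  3.59310344e-01,  1.11775651e-02, -3.09909549e-04,
       -1.22408464e+00, -2.88099040e-01]), 'joint_vel': array([-0.00231009, -0.0013051 ,  0.00033291,  0.00043192, -0.00025334,
        0.00084732]), 'joint_torque': array([-3.44556640e-03, -5.84762478e+01,  2.94107670e+01,  6.95459023e+00,
       -3.16021258e-03,  1.26390614e-05]), 'position': array([226.75606578, 635.30031894, 208.47210913]), 'orientation': array([ 1.80922625e+00, -2.56696935e+00,  1.46719374e-03]), 'contact_force': array([ 0.33366025, -0.12377949,  0.76507565]), 'torque': array([0.01773955, 0.0275977 , 0.00588226]), 'opening': 85.56992706864963}
```

View pics/side0.png

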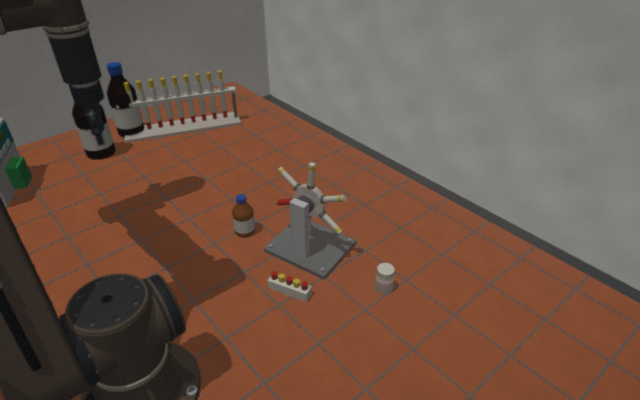

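View pics/top0.png

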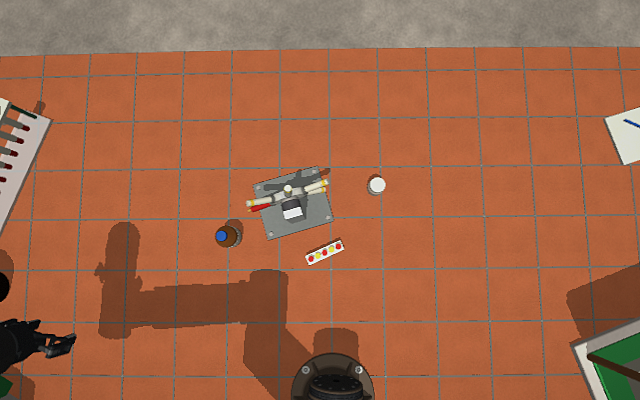

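The side view shows the wheel at about (310,200), with the red stem pointing left. In the top view the stand is near (293,203), the bottle at (227,237), the jar at (377,185) and the vial block at (325,252). Next I'll enlarge both.

Run:
```python
from h import *
a=load('top0')['frame'][155:255,235:345]; b=load('side0')['frame'][155:280,255:365]
cv2.imwrite('pics/ct.png',cv2.resize(a,None,fx=6,fy=6,interpolation=cv2.INTER_CUBIC)[:,:,::-1])
cv2.imwrite('pics/cs.png',cv2.resize(b,None,fx=4.8,fy=4.8,interpolation=cv2.INTER_CUBIC)[:,:,::-1])
```

```text
(no output)
```

View pics/ct.png

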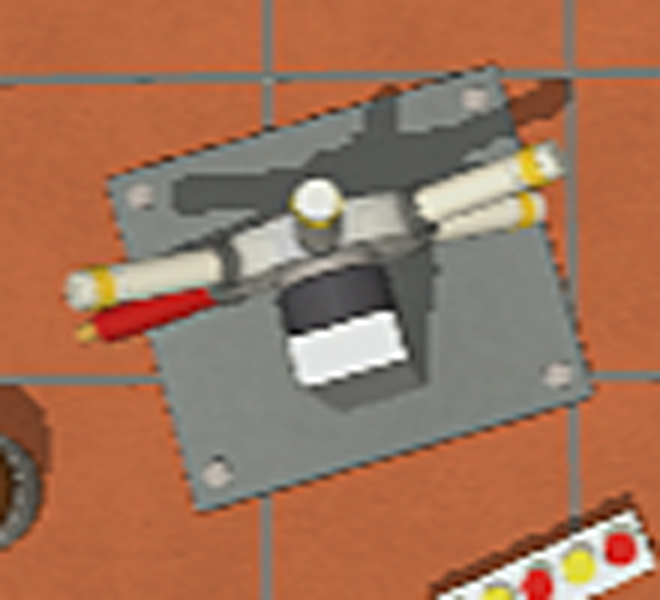

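View pics/cs.png

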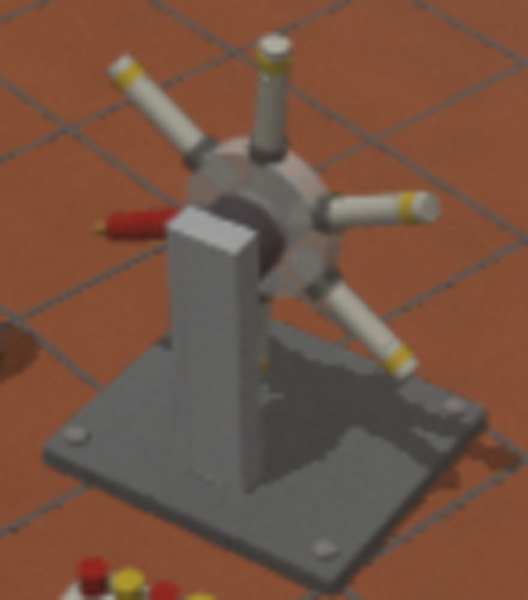

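```bash
cat > est.py <<'E'
from h import *
from scipy.optimize import least_squares
T=load('top0');S=load('side0')
ct=lambda x,y:(235+x/6-.4,155+y/6-.4); cs=lambda x,y:(255+x/4.8-.4,155+y/4.8-.4)
C=[onz(T,ct(*p),16)[:2] for p in [(108,183),(497,67),(592,393),(197,510)]]
o=np.mean(C,0); print(np.round(C,1),o)
print([np.linalg.norm(C[i]-C[(i+1)%4]).round(1) for i in range(4)])
# stand -y = image right ; +x = away
yv=(C[0]-C[1])+(C[3]-C[2]); xv=(C[0]-C[3])+(C[1]-C[2])
psi=np.mean([np.arctan2(-yv[0],yv[1]),np.arctan2(xv[1],xv[0])]);print('psi',np.arctan2(-yv[0],yv[1]),np.arctan2(xv[1],xv[0]))
def tip(o,psi,a,r):
    ex=np.array([np.cos(psi),np.sin(psi),0]);ey=np.array([-ex[1],ex[0],0])
    return np.array([o[0],o[1],165])+r*(-np.sin(a)*ey+np.cos(a)*np.array([0,0,1]))
obs=[(T,ct(78,335),0,127),(S,cs(97,228),0,127),(T,ct(317,200),1,115),(S,cs(275,42),1,115),(T,ct(80,288),2,115),(T,ct(552,160),3,115),(S,cs(122,67),2,115),(S,cs(428,206),3,115)]
# 0 stem (left,below); 2 left-up = a-60 ; 1 top = a-120 ... directions via sign
def res(q,full=False):
    k={0:0,2:-1,1:-2,3:-3}
    psi_=psi+q[3]
    r=[proj(d,tip(o+q[1:3],psi_,q[0]+k[j]*np.pi/3,rr))[0]-uv for d,uv,j,rr in obs]
    return np.concatenate([np.ravel(r),[q[1]/4,q[2]/4,q[3]*57/2]])
best=min((least_squares(res,[a0,0,0,0]) for a0 in (1.8,2.5,-1.8,-2.5)),key=lambda s:s.cost)
best2=[]
def res2(q):
    k={0:0,2:1,1:2,3:3}
    r=[proj(d,tip(o+q[1:3],psi+q[3],q[0]+k[j]*np.pi/3,rr))[0]-uv for d,uv,j,rr in obs]
    return np.concatenate([np.ravel(r),[q[1]/4,q[2]/4,q[3]*57/2]])
b2=min((least_squares(res2,[a0,0,0,0]) for a0 in (1.8,2.5,-1.8,-2.5)),key=lambda s:s.cost)
for b in (best,b2): print(b.cost,np.round(b.x,3),np.degrees(b.x[0]),np.round(b.fun,1))
print('top z46 block',onz(T,(310,258),46),onz(T,(340,244),46),'bottle',onz(T,(223,236),125),'jar',onz(T,(377,184),70))
E
python3 est.py
```

```text
[[595.3 226.9]
 [650.8  36.7]
 [490.9  -7.9]
 [436.1 182.2]] [543.25832736 109.45472463]
[np.float64(198.2), np.float64(166.1), np.float64(197.8), np.float64(165.3)]
psi 0.28235520306333073 0.27294037327631027
3565.5331556097294 [ 1.902  3.675  6.697 -2.768] 108.94957917181436 [  2.8  13.9  -8.6   2.9   0.9  -6.2   5.5  -1.3   4.6  10.2  -7.4 -15.9
  -4.4   1.4   7.4  -6.3   0.9   1.7 -78.9]
3.2800870528055825 [-2.008 -0.378  0.701 -0.004] -115.07208136621843 [ 0.4  0.1  0.8 -0.3 -0.1  0.2  0.4 -0.1 -1.2  0.8  0.9  0.1 -0.7 -1.1
  0.8 -0.  -0.1  0.2 -0.1]
top z46 block [383.73022901  58.7349446   46.        ] [421.92118714 -25.19528741  46.        ] bottle [444.19391326 283.02865807 125.        ] jar [ 586.48563323 -128.91946597   70.        ]
```

The fit gives the hub at (543,110,165), stand yaw 0.270 rad and a = −115°, so the wheel has to turn +115° and the top moves toward the stand's −y. I'll bring the shut fingers in from above on the +y side of the top spoke.

```bash
python3 -m creep '[[[0,0,0.05],0,1],[[0.01,-0.015,0.05],-0.16,1],[[0.025,-0.04,0.03],-0.16,1],[[0.026,-0.042,0],-0.16,1],[[0.026,-0.042,0],-0.16,1],[[0.026,-0.042,0],-0.16,1],[[0.026,-0.042,0],-0.16,1],[[0.026,-0.042,0],0,1],[[0.026,-0.042,0],0,1],[[0.026,-0.042,0],0,1],[[0.026,-0.042,0],0,1]]' 40
```

```text
clock: 1.48
position: [472.0, 231.6, 336.3]
orientation: [0.376, -3.108, 0.003]
contact_force: [1.4, 0.6, -0.1]
opening: 0.1
```

```bash
cat > st.py <<'E'
from h import *
o=readout.get_obs();p=o['position'];c,s=np.cos(.27),np.sin(.27);d=p[:2]-[543,110]
print('t',round(o['clock'],1),"stand-frame tip: x %.1f y %.1f z %.1f"%(c*d[0]+s*d[1],-s*d[0]+c*d[1],p[2]-17),'F',np.round(o['contact_force'],1))
E
python3 -m creep '[[[0.032,-0.048,0],0.03,1],[[0.032,-0.048,0],0,1],[[0,0,0],0,1]]'; python3 st.py
```

```text
clock: 1.85
position: [538.0, 129.3, 335.2]
orientation: [0.418, -3.101, 0.005]
contact_force: [-0.4, 0.5, -0.0]
opening: -0.1
t 1.9 stand-frame tip: x 0.3 y 19.9 z 318.2 F [-0.4  0.5 -0. ]
```

```bash
python3 -m creep '[[[-0.003,0.01,0],0,1],[[0,0,-0.03],0,1],[[0,0,-0.03],0,1],[[0,0,-0.012],0,1],[[0,0,0],0,1]]'; python3 st.py; python3 -c "
from h import *
snap('side','s1',(230,100,390,220),5)"
```

```text
clock: 2.48
position: [532.7, 145.0, 262.0]
orientation: [0.425, -3.1, 0.003]
contact_force: [0.4, -0.9, -0.5]
opening: -0.1
t 2.5 stand-frame tip: x -0.6 y 36.5 z 245.0 F [ 0.4 -0.9 -0.5]
```

View pics/s1.png

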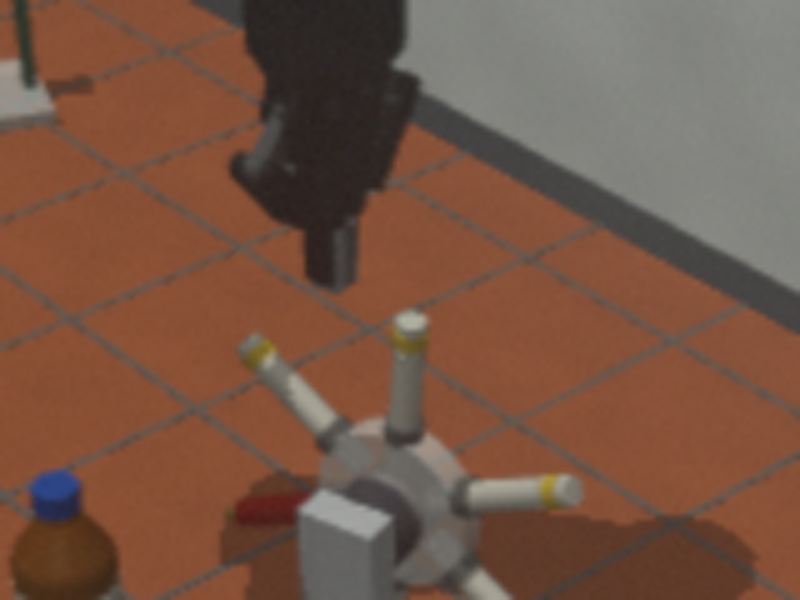

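Run:
```python
from h import *
d=load('s1')
for z in (245,255,265,275,285): print(z,(proj(d,[[532.7,145,z]])[0]-[230,100])*5)
print((proj(d,[[543,110,280],[543,110,165]])-[230,100])*5)
```

```text
245 [336.03011598 348.07158289]
255 [335.42498795 331.33978474]
265 [334.81352861 314.43951169]
275 [334.19563422 297.36809352]
285 [333.57119867 280.12280113]
[[394.98319166 309.77038773]
 [398.43911487 498.33944106]]
```

```bash
python3 -m creep '[[[0,0,0],0,1]]'; python3 st.py
python3 - <<'E'
from h import *
print(manip.nose_length)
d=load('s1'); print('at z245',onz(d,(296,157.4),245))
e=snap('side','s2'); print(np.abs(e['frame'].astype(int)-d['frame']).max())
f=snap('top','t2')['frame'][120:270,220:380]
g=e['frame'][100:250,230:390]
cv2.imwrite('pics/c2.png',cv2.resize(np.hstack([f,g]),None,fx=2.5,fy=2.5,interpolation=cv2.INTER_CUBIC)[:,:,::-1])
print((proj(load('t2'),[[532.7,145,245]])-[220,120])*2.5)
E
```

```text
clock: 2.65
position: [533.5, 145.6, 263.8]
orientation: [0.426, -3.103, 0.002]
contact_force: [-0.1, -0.3, 0.4]
opening: 0.1
t 2.6 stand-frame tip: x 0.3 y 36.9 z 246.8 F [-0.1 -0.3  0.4]
17.0
at z245 [567.21775888 192.99675389 245.        ]
48
[[123.99701383 190.03384796]]
```

View pics/c2.png

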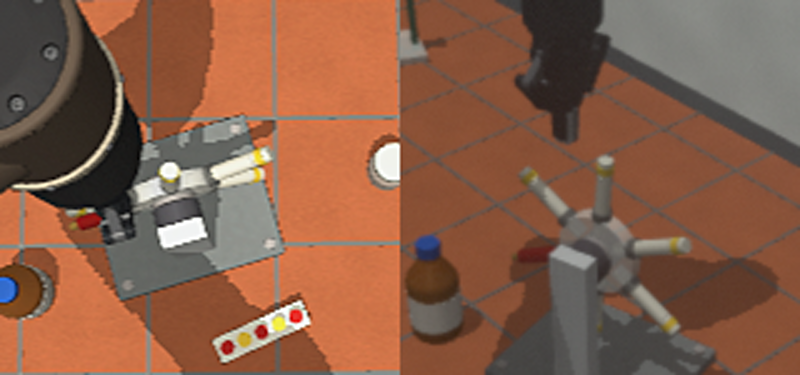

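Run:
```python
from h import *
t=load('t2');s=load('s2')
for z in (230,245,265,285,300): print(z,onz(t,(220+120/2.5,120+235/2.5),z).round(0),onz(t,(220+103/2.5,120+232/2.5),z).round(0),onz(s,(296,156.5),z).round(0))
f=t['frame'][175:235,235:315]; g=s['frame'][110:170,260:340]
cv2.imwrite('pics/c3.png',cv2.resize(np.hstack([f,g]).clip(0,100)*2.5,None,fx=5,fy=5,interpolation=cv2.INTER_CUBIC)[:,:,::-1])
```

```text
230 [492. 151. 230.] [495. 167. 230.] [585. 216. 230.]
245 [491. 148. 245.] [494. 164. 245.] [570. 197. 245.]
265 [489. 146. 265.] [492. 161. 265.] [550. 170. 265.]
285 [487. 143. 285.] [490. 158. 285.] [530. 144. 285.]
300 [486. 141. 300.] [489. 155. 300.] [515. 125. 300.][ WARN:0@0.450] global loadsave.cpp:1063 imwrite_ Unsupported depth image for selected encoder is fallbacked to CV_8U.
```

View pics/c3.png

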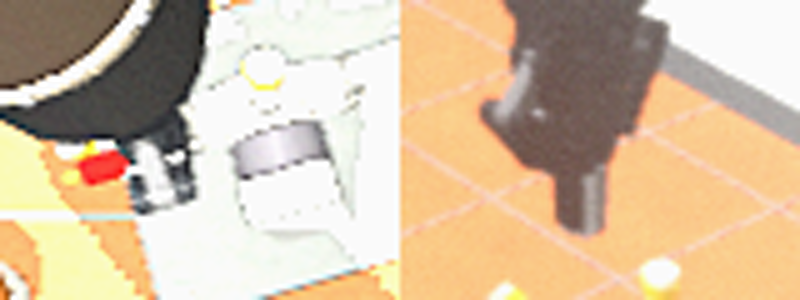

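Run:
```python
from h import *
t=load('t2');s=load('s2')
def tri(a,b):
    c1,v1=ray(t,a);c2,v2=ray(s,b)
    A=np.stack([v1,-v2],1);k=np.linalg.lstsq(A,c2-c1,rcond=None)[0]
    return (c1+k[0]*v1).round(1),(c2+k[1]*v2).round(1)
print(tri((268,216),(277,132)))
print(tri((235+262/6-.0+0,155+ (200)/6),(311.9,163.8)))
print('bottle cap',tri((223,236),(260-.0-28.5,0.0+197)))
T=load('top0');S=load('side0')
# start pose gripper tip check: where TCP start tip projects in side0/top0
print(proj(T,[[226.8,635.3,191.5],[226.8,635.3,290]]),proj(S,[[226.8,635.3,191.5],[226.8,635.3,290]]))
w=snap('wrist','w1')
print(ray(w,(320,200)), proj(w,[[533.5,145.6,247],[533.5,145.6,283]]))
```

```text
(array([475.7, 129.3, 378.9]), array([469.8, 133.6, 379.1]))
(array([547.3, 121.5, 266.5]), array([556. , 114.6, 267.1]))
bottle cap (array([444.2, 282.9, 125.5]), array([420.4, 298.3, 128.8]))
[[ 70.42986634 325.96380243]
 [ 41.62863536 334.94993482]] [[107.09685109 153.16530355]
 [ 97.33200908 122.135341  ]]
(array([557.28978316,  68.49303782, 428.31459043]), array([-0.08805048,  0.29367701, -0.95184081])) [[321.66645026 232.6161374 ]
 [322.43848056 259.88781077]]
```

View pics/w1.png

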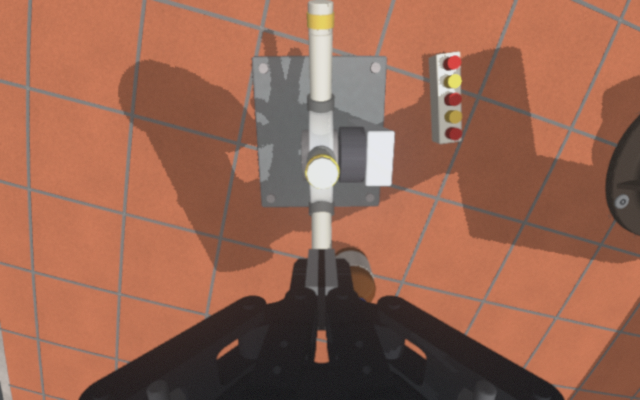

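Side and wrist views put the fingertips in the wheel plane, but about 30 mm higher than the readout implies (tip pixel (296,156) in the side view). I'll check this numerically after lowering to a height that is safe under both readings.

```bash
python3 -m creep '[[[0,0,-0.027],0,1],[[0,0,0],0,1]]'; python3 st.py
python3 - <<'E'
from h import *
o=readout.get_obs();p=o['position']
s=snap('side','s3');F=s['frame'].max(2)
def low(F,c0,c1,r0,r1):
    for r in range(r0,r1): print(r,''.join('#' if v<75 else '.' for v in F[r,c0:c1]))
low(F,280,325,140,180)
print('nominal tip px',proj(s,[p-[0,0,17],p,p+[0,0,19]]))
low(load('side0')['frame'].max(2),85,125,135,165)
E
```

```text
clock: 3.05
position: [534.0, 145.3, 237.3]
orientation: [0.425, -3.105, 0.0]
contact_force: [0.4, 0.5, 0.4]
opening: -0.2
t 3.0 stand-frame tip: x 0.7 y 36.4 z 220.3 F [0.4 0.5 0.4]
140 ....#########################................
141 #..##########################................
142 #..#########################.................
143 ############################.................
144 ############################.................
145 ###########################..................
146 ##########################...................
147 ########################.....................
148 .######################......................
149 ...####################......................
150 ....###################......................
151 ....##################.......................
152 .....################........................
153 ........#############........................
154 ..........###########........................
155 ............#########........................
156 ............#########........................
157 ...........##########........................
158 ............#
[... 1835 characters left out ...]
.################........
150 ####........#####################.......
151 ###############################.##......
152 ##############################...##.....
153 .#############################....##....
154 .############################...........
155 ..##########################............
156 ...#######################..............
157 ...#####################................
158 .....##############.....................
159 .........#..............................
160 ........................................
161 ........................................
162 ........................................
163 ........................................
164 ........................................
```

```bash
cat > ang.py <<'E'
# wheel angle from the side view: match rendered spoke lines to picture by colour (white-ish / red)
from h import *
import sys
def ang(fn,cam='side',q0=None):
    d=snap(cam,fn);f=d['frame'].astype(float)
    r,g,b=f[...,0],f[...,1],f[...,2]
    lum=f.min(2); red=((r>90)&(g<0.3*r)&(b<0.35*r)).astype(float)
    psi=.27;ey=np.array([-np.sin(psi),np.cos(psi),0]);h=np.array([543-.4,110.1,165.])
    A=np.radians(np.arange(-180,180,.5));sc=[]
    m=cv2.GaussianBlur((lum>95).astype(np.float32),(0,0),1);red=cv2.GaussianBlur(red.astype(np.float32),(0,0),1)
    samp=lambda im,P:cv2.remap(im,proj(d,P)[:,0].astype(np.float32),proj(d,P)[:,1].astype(np.float32),cv2.INTER_LINEAR).ravel()
    for a in A:
        s=0
        for k in range(6):
            u=-np.sin(a+k*np.pi/3)*ey+np.cos(a+k*np.pi/3)*np.array([0,0,1])
            if k==0: s+=2*samp(red,[h+u*x for x in np.arange(68,113,5)]).mean()
            else:
                s+=samp(m,[h+u*x for x in np.arange(62,112,5)]).mean()
        sc.append(s)
    i=int(np.argmax(sc));sc=np.array(sc);w=sc>sc[i]-.25
    j=[k for k in range(len(A)) if w[k] and abs(k-i)<12]
    print(cam,'a=%.1f (score %.2f) centroid %.1f'%(np.degrees(A[i]),sc[i],np.degrees(np.average(A[j],weights=sc[j]-sc[i]+.26))))
if __name__=='__main__': ang(sys.argv[1],sys.argv[2] if len(sys.argv)>2 else 'side')
E
python3 ang.py a0; python3 -m creep '[[[0.0027,-0.0096,0],0,1],[[0.0027,-0.0096,0],0,1],[[0.0013,-0.0048,0],0,1],[[0.0013,-0.0048,0],0,1],[[0.0013,-0.0048,0],0,1],[[0.0013,-0.0048,0],0,1],[[0,0,0],0,1]]'; python3 st.py; python3 ang.py a1
```

```text
side a=-177.0 (score 2.83) centroid -176.8
clock: 4.03
position: [547.9, 105.0, 242.0]
orientation: [0.426, -3.112, -0.004]
contact_force: [-0.8, 0.5, 1.0]
opening: 0.0
t 4.0 stand-frame tip: x 3.4 y -6.1 z 225.0 F [-0.8  0.5  1. ]
side a=-105.5 (score 2.81) centroid -105.6
```

The wheel turned about 10° and the geometry agrees with the pictures: the effective tip is about 20 mm above the TCP reading. I'll make the angle check local, then carry on along the arc.

```bash
sed -i "s/A=np.radians(np.arange(-180,180,.5))/A=np.radians(np.arange(Q-28,Q+28,.5))/; s/^import sys/import sys; Q=float(sys.argv[2])/; s/,sys.argv\[2\] if.*'side')/,'side')/; s/r>90/r>60/" ang.py
sed -i "s/p\[2\]-17)/p[2]+20)/" st.py
python3 ang.py a2 -105; python3 -m creep '[[[0.001,-0.0048,-0.002],0,1],[[0.001,-0.0048,-0.002],0,1],[[0.001,-0.0048,-0.002],0,1],[[0.001,-0.0058,-0.002],0,1],[[0.0013,-0.0058,-0.003],0,1],[[0.0013,-0.0058,-0.003],0,1],[[0,0,0],0,1]]'; python3 st.py; python3 ang.py a3 -85
```

```text
side a=-106.0 (score 2.78) centroid -105.8
clock: 5.0
position: [555.6, 71.4, 227.6]
orientation: [-0.427, 3.111, 0.004]
contact_force: [0.6, 0.4, 0.4]
opening: 0.2
t 5.0 stand-frame tip: x 1.8 y -40.5 z 247.6 F [0.6 0.4 0.4]
side a=-85.5 (score 2.05) centroid -85.5
```

```bash
python3 -m creep '[[[0.001,-0.0048,-0.004],0,1],[[0.001,-0.0048,-0.004],0,1],[[0.001,-0.0048,-0.004],0,1],[[0,0,0],0,1],[[-0.0026,0.01,0.01],0,1],[[0,0,0.05],0,1],[[0,0,0.03],0,1],[[0,0,0],0,1]]'; python3 st.py; python3 ang.py a4 -70; python3 -c "
from h import *
d=load('a4')['frame'][100:280,220:400]; cv2.imwrite('pics/v4.png',cv2.resize(d,None,fx=3.2,fy=3.2,interpolation=cv2.INTER_CUBIC)[:,:,::-1])"
```

```text
clock: 6.05
position: [554.5, 67.5, 308.9]
orientation: [0.427, -3.112, -0.002]
contact_force: [0.4, 0.3, 0.0]
opening: 0.6
t 6.0 stand-frame tip: x -0.2 y -44.0 z 328.9 F [0.4 0.3 0. ]
side a=-75.0 (score 1.56) centroid -75.3
```

View pics/v4.png

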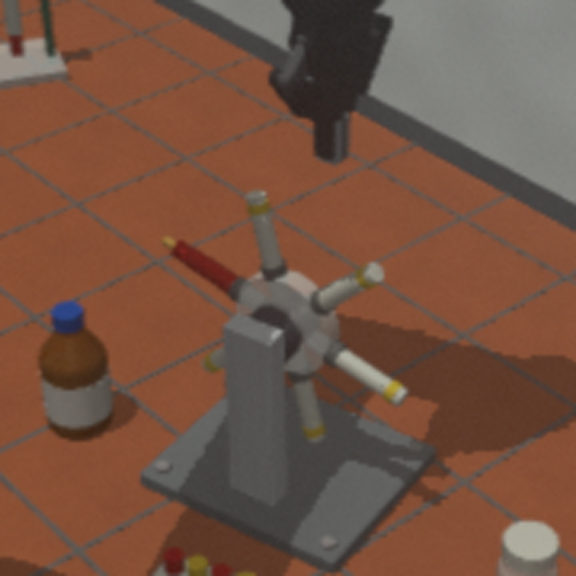

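The stem now points up and left at (168,240) in the crop, and the spoke behind it (257,197) is nearly upright. Nothing else moved, and the gripper is clear above. Next I'll go over to that spoke.

```bash
python3 - <<'E'
from h import *
from scipy.optimize import minimize_scalar
d=load('a4');ey=np.array([-np.sin(.27),np.cos(.27),0]);h=np.array([542.6,110.5,165])
for px,r,k in (((168,240),127,0),((257,196),115,1),((375,273),115,2),((397,397),115,3)):
    uv=np.array([220+px[0]/3.2-.3,100+px[1]/3.2-.3])
    f=lambda a:np.linalg.norm(proj(d,h+r*(-np.sin(a+k*np.pi/3)*ey+np.cos(a+k*np.pi/3)*np.array([0,0,1])))[0]-uv)
    s=minimize_scalar(f,bounds=(-1.8,-.8),method='bounded');print(np.degrees(s.x),s.fun)
E
python3 -m creep '[[[-0.006,0.022,0],0,1],[[-0.009,0.032,0],0,1],[[-0.009,0.032,0],0,1],[[0,0,0],0,1],[[0,0,-0.04],0,1],[[0,0,-0.035],0,1],[[0,0,0],0,1]]'; python3 st.py; python3 ang.py a5 -72
```

```text
-74.80187414471318 0.8053625455220436
-73.0612648215234 1.079479027144481
-73.43131319494982 0.5766572893762397
-73.08508232741642 1.7296815544041293
clock: 6.98
position: [525.3, 155.6, 226.2]
orientation: [0.426, -3.102, 0.002]
contact_force: [-0.6, 0.6, 0.2]
opening: -0.0
t 7.0 stand-frame tip: x -4.9 y 48.7 z 246.2 F [-0.6  0.6  0.2]
side a=-74.5 (score 3.59) centroid -74.9
```

```bash
python3 -m creep '[[[0.0075,-0.0083,0],0,1],[[0.0027,-0.0096,0.002],0,1],[[0.0016,-0.0058,0.001],0,1],[[0.0016,-0.0058,0],0,1],[[0.0016,-0.0058,0],0,1],[[0.0016,-0.0058,0],0,1],[[0.0016,-0.0058,0],0,1],[[0.0016,-0.0058,-0.001],0,1],[[0.0016,-0.0058,-0.001],0,1],[[0,0,0],0,1]]'; python3 st.py; python3 ang.py a6 -45
```

```text
clock: 8.28
position: [551.2, 93.9, 233.2]
orientation: [0.427, -3.11, -0.003]
contact_force: [-0.1, 0.2, -1.3]
opening: 0.1
t 8.3 stand-frame tip: x 3.6 y -17.7 z 253.2 F [-0.1  0.2 -1.3]
side a=-39.0 (score 2.97) centroid -39.1
```

```bash
python3 -m creep '[[[0.001,-0.0058,-0.002],0,1],[[0.001,-0.0058,-0.003],0,1],[[0.001,-0.0058,-0.004],0,1],[[0.001,-0.0055,-0.004],0,1],[[0.001,-0.005,-0.005],0,1],[[0,0,0],0,1]]'; python3 st.py; python3 ang.py a7 -12
```

```text
clock: 9.07
position: [557.0, 64.0, 214.7]
orientation: [0.428, -3.112, -0.002]
contact_force: [0.5, -0.3, 0.5]
opening: -0.3
t 9.1 stand-frame tip: x 1.2 y -48.1 z 234.7 F [ 0.5 -0.3  0.5]
side a=-18.0 (score 1.77) centroid -17.6
```

```bash
python3 -m creep '[[[0.001,-0.0045,-0.005],0,1],[[0.001,-0.0045,-0.005],0,1],[[0,0,0],0,1]]'; python3 st.py; python3 ang.py a8 -8; python3 -c "
from h import *
d=load('a8')['frame'][100:250,230:380]; cv2.imwrite('pics/v8.png',cv2.resize(d,None,fx=4,fy=4,interpolation=cv2.INTER_CUBIC)[:,:,::-1])"
```

```text
clock: 9.5
position: [559.2, 54.6, 204.3]
orientation: [0.428, -3.112, -0.002]
contact_force: [-0.6, -0.7, -0.3]
opening: 0.1
t 9.5 stand-frame tip: x 0.9 y -57.7 z 224.3 F [-0.6 -0.7 -0.3]
side a=-8.5 (score 1.81) centroid -8.2
```

View pics/v8.png

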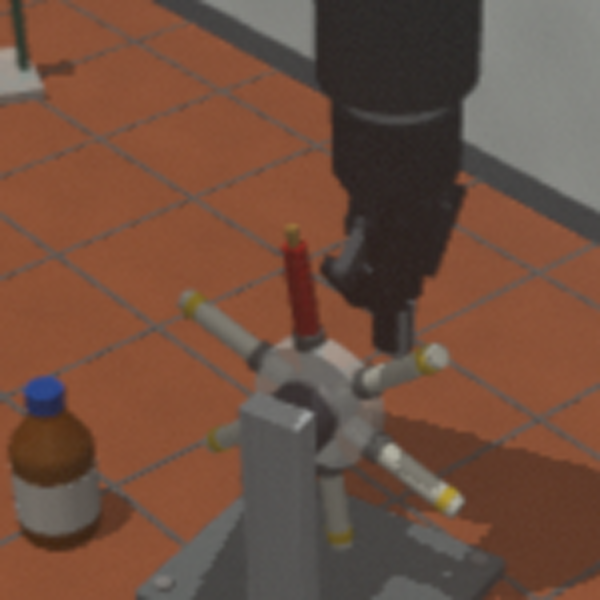

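```bash
python3 -m creep '[[[0.001,-0.0035,-0.004],0,1],[[0.001,-0.0035,-0.005],0,1],[[0,0,0],0,1]]'; python3 st.py; python3 ang.py a9 -2
```

```text
clock: 9.93
position: [561.3, 47.3, 194.8]
orientation: [0.429, -3.112, -0.002]
contact_force: [0.3, -1.1, 0.5]
opening: -0.3
t 9.9 stand-frame tip: x 0.9 y -65.3 z 214.8 F [ 0.3 -1.1  0.5]
side a=0.5 (score 2.08) centroid 0.2
```

```bash
python3 -m creep '[[[0,0,0.01],0,1],[[0,0,0.03],0,1],[[0,0,0.04],0,1],[[0.008,-0.03,0.03],0,1],[[0.015,-0.05,0],0,1],[[0.015,-0.05,0],0,1],[[0.01,-0.04,0],0,1],[[0,0,0],0,1],[[0,0,0],0,1]]'; python3 st.py; python3 ang.py b1 0
python3 - <<'E'
from h import *
t=snap('top','bt')
a=load('b1')['frame'][110:260,240:390]; b=t['frame'][150:250,235:335]
a=cv2.resize(a,(400,400),interpolation=cv2.INTER_CUBIC);b=cv2.resize(b,(400,400),interpolation=cv2.INTER_CUBIC)
cv2.imwrite('pics/vb.png',np.hstack([a,b])[:,:,::-1])
E
```

```text
clock: 11.1
position: [609.8, -127.3, 315.0]
orientation: [-0.433, 3.108, -0.0]
contact_force: [-0.3, -0.2, 0.6]
opening: 0.2
t 11.1 stand-frame tip: x 1.1 y -246.6 z 335.0 F [-0.3 -0.2  0.6]
side a=-2.0 (score 2.94) centroid -1.7
```

View pics/vb.png

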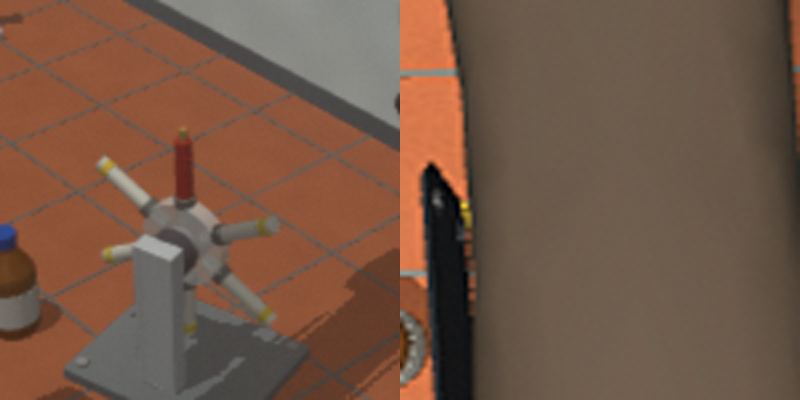

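The stem looks near upright in the side view (tip at (183,131)). The top view is blocked by the arm. I'll fit the angle from the spoke tips and swing the arm aside for a clear top view.

```bash
python3 -m creep '[[[0.01,-0.05,0.01],0,1],[[-0.01,-0.05,0.01],0,1],[[-0.03,-0.05,0],0,1],[[-0.03,-0.05,0],0,1],[[-0.03,-0.05,0],0,1],[[-0.03,-0.05,0],0,1],[[0,0,0],0,1],[[0,0,0],0,1]]'
python3 - <<'E'
from h import *
from scipy.optimize import least_squares
d=load('b1');ey=np.array([-np.sin(.27),np.cos(.27),0]);h=np.array([542.6,110.5,165])
L=[((183,130),127,0),((105,162),115,-1),((272,226),115,1),((268,316),115,2)]
P=lambda q,r,k:h+[q[1],q[2],0]+r*(-np.sin(q[0]+k*np.pi/3)*ey+np.cos(q[0]+k*np.pi/3)*np.array([0,0,1]))
f=lambda q:np.concatenate([proj(d,P(q,r,k))[0]-(240+p[0]/2.667-.3,110+p[1]/2.667-.3) for p,r,k in L]+[[q[1]/3,q[2]/3]])
s=least_squares(f,[0,0,0]);print('a',np.degrees(s.x[0]),s.x,s.fun.round(1))
t=snap('top','bt2'); snap('side','b2')
T=t['frame'].astype(int);r,g,b=T[...,0],T[...,1],T[...,2]
m=((r>90)&(g<.3*r)&(b<.35*r)).astype(np.uint8);m[:160]=0;m[235:]=0;m[:,:240]=0;m[:,345:]=0
ys,xs=np.nonzero(m);print('red px',len(xs),xs.mean(),ys.mean(),xs.min(),xs.max(),ys.min(),ys.max())
for a in (-6,-3,0,3,6): print(a,proj(t,[P([np.radians(a),0,0],rr,0) for rr in (70,115,127)]).round(1).tolist())
a=t['frame'][160:240,235:335];cv2.imwrite('pics/vt.png',cv2.resize(a,None,fx=7,fy=7,interpolation=cv2.INTER_CUBIC)[:,:,::-1])
E
```

```text
clock: 12.2
position: [488.1, -425.2, 337.5]
orientation: [-0.458, 3.103, -0.001]
contact_force: [-0.4, -0.2, 0.0]
opening: -0.1
a -0.05481470669394034 [-0.0009567  -0.36850518  0.84931271] [-0.  -0.8 -1.6 -1.   0.7 -0.5  1.1  1.9 -0.1  0.3]
red px 42 284.5952380952381 191.45238095238096 280 288 186 195
-6 [[281.9, 193.1], [277.7, 191.0], [276.6, 190.4]]
-3 [[283.4, 192.7], [280.3, 190.2], [279.4, 189.5]]
0 [[284.9, 192.2], [282.9, 189.5], [282.3, 188.7]]
3 [[286.4, 191.8], [285.5, 188.7], [285.2, 187.9]]
6 [[287.9, 191.4], [288.1, 188.0], [288.1, 187.1]]
```

View pics/vt.png

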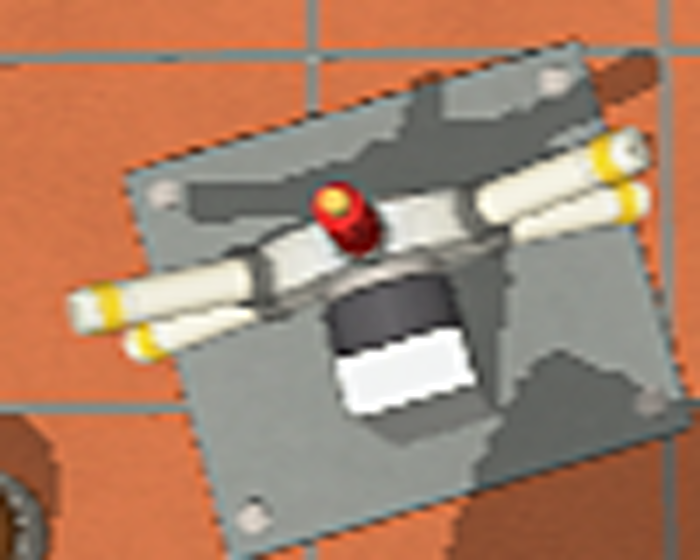

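The top view has the nipple at about (282.6,188.1). The model predicts (282.3,188.7) for a = 0, and the stand's plate corners haven't moved. I'll compare the bystanders with the first picture and hand in.

Run:
```python
from h import *
A=load('top0')['frame'];B=load('bt2')['frame']
for n,(x0,y0,x1,y1) in dict(bottle=(208,220,245,252),jar=(362,170,392,198),block=(300,234,350,270)).items():
    t=A[y0+4:y1-4,x0+4:x1-4]; s=cv2.matchTemplate(B[y0:y1,x0:x1],t,cv2.TM_CCOEFF_NORMED); print(n,cv2.minMaxLoc(s)[1],np.array(cv2.minMaxLoc(s)[3])-4)
print(manip.hand_in())
```

```text
bottle 0.9997771382331848 [0 0]
jar 0.9045777320861816 [0 0]
block 0.9322562217712402 [0 0]
the job is handed in; nothing more can be done
None
```

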